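# Isolate the test fixture and pop its fuse hatch

## Robot

A 6-joint arm with a two-finger parallel gripper is mounted at the origin on the work surface. World frame = base frame: x ahead of the robot, y to its left, z up, the work surface at z = 0. Lengths are in m, angles in rad, forces in N, time in s.
With the tool pointing down it reaches from about 0.35 to 0.775 m from the base axis. Payload 5.5 kg.
Tool frame: the origin (TCP) lies at the very end of the fingers, on their centre line; the grasp point (between the pads) lies 19 mm behind it; z points along the fingers, y is the line along which they close (so a half turn about z gives the same grasp; the last joint's range is limited). The gripper opens to 85 mm and grips with 20 to 120 N. Pads are 22 mm wide; open, the fingers measure 114 mm over their backs; the gripper's body (76 mm by 85 mm) begins 54 mm behind the grasp point. The pads swing forward as they close: fully open they stand 13 mm farther back than shut.
Start: joints at [1.16, 0.313, 0.046, 1.304, 0, 1.431], TCP at [0.154, 0.554, 0.231] pointing down, gripper open.
Joint ranges: [-2.76, 2.76], [-0.86, 1.69], [-1.03, 1.26], [-2.2, 2.34], [-1.47, 1.5], [-3.14, 3.14]. Speed limits (rad/s): [2.57, 2.57, 3.14, 3.14, 3.14, 3.14].

## Interface

Orientations are given as a unit quaternion [w, x, y, z].
In Python, from workcell import env gives the robot as it stands. The module is installed in compiled form; this text tells all that it offers.
- The arm moves only by the tool jog_arm, never from a script. Its arguments are lists of equal length, an entry for each row: "gripper": the opening, from 0 (shut) to 1 (fully open); "offset": the shift along the world's x, y, z in cm, a list of three; "twist": the turn about the world's z in degrees. In form: {"gripper": [gripper, ...], "offset": [[dx, dy, dz], ...], "twist": [twist, ...]}. A call has exactly 8 rows; each row is the pose to reach, as a shift and turn from the pose commanded when the call began; what a row does not reach only later rows make up. A row lasts 1/8 s, in which the tool goes at most 62.5 mm and 10.7 degrees, less where a joint would pass 70% of its speed; a pose out of reach is approached as far as the arm can. A call with a gripper value outside its range is refused whole. The fingers move at their own pace and stop on an object; "squeeze" is the grip in N (left out, the last holds). Time passes only in rows, so rows that repeat a pose let the fingers close, or fill a call up. It gives the time, the measured TCP pose, the force, the opening and the grip force at its end, in the units of the state.
- env.get_state(): the state, without advancing time (a new reading comes with each control period).
- env.read_camera(name): name is "scene" or "top" or "wrist"; returns a dict with "image" (420x560x3 uint8, red, green, blue), "z_map" (420x560 float32, m along the optical axis (not along the pixel's ray), 0 where there is no reading), "fovy" (degrees; the focal length in pixels is half the picture's height over the tangent of half this angle, whatever the lens; pixels are square), "cx", "cy" (the principal point, pixels), "cam_to_world" (4x4, takes a point from camera to world coordinates). Camera axes: x right, y up, looking along -z (the intrinsics and any distortion apply to the point x, -y, -z); pixel columns grow to the right and rows downward; lengths in m; the calibration is good to about 2 mm. A picture is of the moment at which its call begins.
- env.hand_in(): hands the job in; it is judged then, once.
The state is a dict: "clock": time; "joint_pos": joint angles; "qvel": joint speeds; "tau": joint torques, N m; "tcp_pos": TCP position; "orientation": TCP orientation; "wrist_force": force on the tool from outside, world axes, zero at the start; "ft_torque": the same for the moment, N m; "finger_gap": finger opening in m; "grip_force": force on a finger pad.
Only numpy, scipy, OpenCV 4.12 (cv2) and the standard library are available. Lean on these libraries where they do the work, as an engineer would, in place of code of your own. Each camera call takes 0.05 s, during which the arm holds its last target. There are 200 camera calls.

## Task

Get at the fuses of the test fixture. First push the bat lever of the isolator switch fully over to the rear (off); only then press the front end of the ribbed fuse hatch fully in, once, and take the finger away so that it pops up by itself. See that the hatch stays wide open, do not push it shut again, and leave the board and the other things lying where they are: nothing needs to be gripped or lifted.

Things in the scene. Friction and masses are not known exactly. Their poses are not given: they have to be found in the camera images.
- base: Beige fixture base on the table, fixed, 180 (x) x 360 (y) x 50 mm tall; origin at the centre of its underside, its front (-x side) roughly faces the robot. On its top, towards the rear, three modules stand side by side about 110 mm apart, in any order: fuse, switch and nest module. A 50 mm deep strip of its top is left free in front of them.
- fuse_module: Fuse module: 120 x 90 x 35 mm beige shell covered by the fuse hatch, a flat grey lid 96 mm long (x), 66 mm wide (y), 10 mm thick with four short dark ribs near its front edge, hinged along its rear (+x) edge. Shut, its top stands 11 mm proud of the shell. Origin at the centre of the module's underside; x points from its front to its rear, z up.
- hatch (a joint): Hatch angle, rad. 0: shut, latched; negative: pressed in, stop at -0.0875 (7 mm down at hatch_press); positive: front edge raised, to a stop at 1.1 where its spring holds it. Push-push latch: pressed beyond -0.04 (3 mm) and let go, it pops up by itself within a second; a mere touch leaves it latched; pushing the popped hatch down to the stop latches it again.
- hatch_press (a point): Where to press (straight down, about 3 N; nearer the hinge more): middle of the ribs on the hatch's top face, 79 mm in front of the hinge axis, 14 mm behind the front edge. Moves with the hatch; its axes are the module's when shut. The front edge rises 85 mm and swings back as it pops: draw the finger up and towards the front.
- hatch_hinge (a point): Middle of the hatch's hinge axis (the axis is y), 45 mm behind the module's centre, 40 mm above its underside.
- latch_pin (a joint): Sideways position of the latch's hidden pin, m. 0 latched, about +0.0045 once released (pressed or popped); it goes below -0.005 only if the popped hatch is pushed shut again.
- switch_module: Switch module: solid beige block 120 x 90 x 35 mm with a steel bat lever in its middle (the isolator switch). Origin at the centre of its underside; x points from its front to its rear, z up.
- isolator (a joint): Angle of the isolator's bat lever, rad. 0: on, leaning 0.45 rad towards the front (-x) of the module; 0.45: upright; 0.9: off, leaning 0.45 rad towards the rear (+x), a hard stop. It stays where it is left (friction about 1.3 N at the tip) and starts between 0 and 0.15.
- isolator_tip (a point): Centre of the black ball (15 mm across) on the lever's end, 50 mm from the pivot. The pivot lies at the module's centre, 45 mm above its underside (10 mm above its top); the rod is 9 mm thick.
- nest_module: Nest module: beige block 120 x 90 x 35 mm with a fixed grey plate of the hatch's size, 10 mm thick, held by four corner screws and without ribs; it does not open. Origin at the centre of its underside.
- board: Bystander: round green circuit board, 54 mm across, 5 mm thick, lying loose on the nest module's plate. Origin at the centre of its underside.
- adapter: Bystander: loose brass cylinder, 18 mm across, 26 mm tall, standing on the front strip of the base. Origin at the centre of its underside.
- fuse_tin: Bystander: loose flat aluminium tin 24 x 45 x 14 mm on the front strip of the base. Origin at the centre of its underside.
- mouse: Bystander: black computer mouse 105 x 60 x 32 mm on a dark red mat to the robot's right.
- meter: Bystander: grey hand multimeter 160 x 80 x 44 mm lying on the table to the robot's left.
- screwdriver: Bystander: screwdriver lying on the table to the robot's left.

How it is judged:
By the outcome, as a careful person would: the job done as asked, in the order asked, and still so for the second after the job is handed in, with the robot touching nothing.
It also fails if it takes over 35 s, if anything falls off the work surface, if the arm or the gripper's body presses on something with over 40 N, if the wrist force passes 120 N, or if a joint passes its speed limit or range.

## Working session

There is one attempt and no reset: what is moved stays moved. The work goes in short steps, Python scripts to look and compute and a tool call to move; the robot and the scene stay as the last step left them, time stands still between calls to the robot, and variables do not carry over. Pictures are saved under pics/ and viewed, at most 10 in all, crops included, and the job is handed in when it is done.

Besides the shell and the picture viewer there is one more tool, called after ">>>" as name(argument=value, ...), one argument or row to a line, values as JSON. jog_arm: Moves the arm, as the interface text tells. Its arguments: {"type":"object","properties":{"gripper":{"type":"array"},"offset":{"type":"array"},"twist":{"type":"array"},"squeeze":{"type":"number"}},"required":["gripper","offset","twist"]}

```bash
mkdir -p pics; cat > h.py <<'E'
import numpy as np, cv2
from workcell import env
def grab(n,f):
    d=env.read_camera(n); np.savez(f'{f}.npz',**{k:v for k,v in d.items()})
    cv2.imwrite(f'pics/{f}.png',d['image'][:,:,::-1]); return d
def pts(d):
    h,w=d['z_map'].shape; f=h/2/np.tan(np.radians(d['fovy'])/2)
    u,v=np.meshgrid(np.arange(w),np.arange(h)); z=d['z_map']
    P=np.stack([(u-d['cx'])/f*z,-(v-d['cy'])/f*z,-z,np.ones_like(z)],-1)
    return (P@np.array(d['cam_to_world']).T)[...,:3]
E
python3 - <<'E'
from h import *
for n in('top','scene'):
    d=grab(n,n+'1'); print(n,{k:v for k,v in d.items() if k not in('image','z_map')})
s=env.get_state();print(s)
E
```

```text
top {'fovy': 48.31438330384653, 'cx': 283.134611462966, 'cy': 211.7147813764889, 'cam_to_world': array([[ 0.02453725,  0.98731545, -0.15686338,  0.33214409],
       [-0.9993213 ,  0.02853655,  0.02329402, -0.01433692],
       [ 0.02747489,  0.15618534,  0.98734557,  1.33903025],
       [ 0.        ,  0.        ,  0.        ,  1.        ]])}
scene {'fovy': 43.177814731348896, 'cx': 279.0946714075659, 'cy': 204.50177988431108, 'cam_to_world': array([[-0.76222209, -0.50319216,  0.40720404,  1.02905741],
       [ 0.64730087, -0.58825901,  0.48471942,  0.58964861],
       [-0.00436557,  0.63304738,  0.77410074,  1.10046477],
       [ 0.        ,  0.        ,  0.        ,  1.        ]])}
{'clock': 0.1, 'joint_pos': array([1.16039404e+00, 3.13941876e-01, 4.50856370e-02, 1.30361307e+00,
       1.17522747e-05, 1.43121751e+00]), 'qvel': array([ 0.00035823, -0.0001173 ,  0.00305736,  0.00047425,  0.00031926,
        0.00032899]), 'tau': array([ 3.53453855e-03, -4.81726456e+01,  2.99241936e+01,  1.27108191e-02,
       -1.10825206e-04, -1.95586847e-05]), 'tcp_pos': array([0.15363414, 0.55361402, 0.23048578]), 'orientation': array([-2.32794774e-04,  1.34998245e-01,  9.90845485e-01, -8.03468184e-04]), 'wrist_force': array([-0.03861759, -0.42703099, -0.05398488]), 'ft_torque': array([-0.02623763,  0.01333105,  0.01160315]), 'grip_force': 0.0, 'finger_gap': 0.08525030421982127}
```

View pics/top1.png

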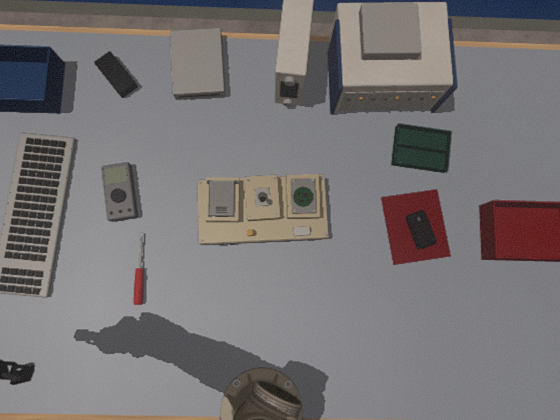

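View pics/scene1.png

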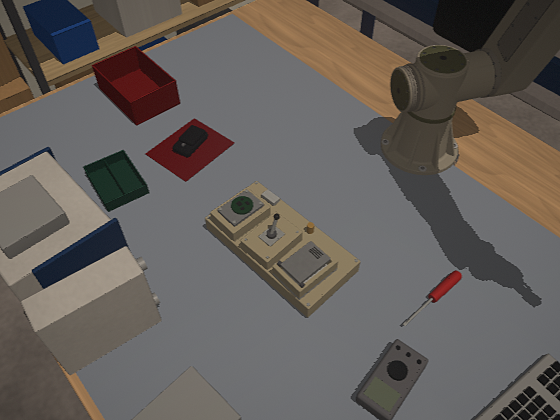

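The top view shows the fuse hatch at (222,200) with ribs at (221,211), the lever at (264,198), the board at (303,196), the adapter at (251,233) and the tin at (301,231). Next I'll measure them from depth.

```bash
python3 - <<'E'
from h import *
d=dict(np.load('top1.npz')); P=pts(d); z=P[...,2]
np.set_printoptions(precision=4,suppress=True)
for n,(u,v) in dict(table=(180,260),ribs=(221,211),hatch=(222,192),ball=(264,201),swtop=(253,212),board=(303,196),adapter=(251,233),tin=(301,231),c1=(201,242),c2=(326,236)).items(): print(n,np.median(P[v-1:v+2,u-1:u+2].reshape(-1,3),axis=0))
def rect(m):
    c=max(cv2.findContours(m.astype(np.uint8),cv2.RETR_EXTERNAL,cv2.CHAIN_APPROX_NONE)[0],key=cv2.contourArea)[:,0]
    X=P[c[:,1],c[:,0]]; r=cv2.minAreaRect((X[:,:2]*1000).astype(np.float32)); return np.array(cv2.boxPoints(r)),r
roi=np.zeros(z.shape,bool); roi[165:260,185:340]=1
print('base',rect(roi&(z>.03)))
print('modules z>.07',[ (cv2.minAreaRect((P[...,:2][l==i]*1000).astype(np.float32)),np.median(z[l==i])) for nl,l in [cv2.connectedComponents((roi&(z>.072)).astype(np.uint8))] for i in range(1,nl) if (l==i).sum()>20])
hm=roi&(z>.091); hm[:,243:]=0; print('hatch',rect(hm),np.median(z[hm]))
b=roi&(z>.104); b[:,:240]=0;b[:,285:]=0; print('lever high',b.sum(),P[b])
for n,c in(('top',(200,185,330,245)),('scene',(190,170,370,325))):
    im=cv2.imread(f'pics/{n}1.png')[c[1]:c[3],c[0]:c[2]]; s=cv2.resize(im,(780 if n=='top' else 540,360 if n=='top' else 465),interpolation=2); cv2.imwrite(f'pics/{n}1c.png',s)
E
```

```text
table [ 0.398   0.243  -0.0007]
ribs [0.5263 0.1229 0.0961]
hatch [0.5791 0.1226 0.096 ]
ball [0.555  0.0078 0.0939]
swtop [0.528  0.0378 0.0834]
board [ 0.573  -0.0963  0.0993]
adapter [0.4717 0.0414 0.0758]
tin [ 0.4824 -0.0947  0.0648]
c1 [0.4463 0.1788 0.0493]
c2 [ 0.4725 -0.1655  0.0487]
base (array([[ 318.0235,  177.5903],
       [ 344.4821, -182.0344],
       [ 649.2058, -159.6151],
       [ 622.7473,  200.0096]], dtype=float32), ((483.6146545410156, 8.987579345703125), (305.54736328125, 360.5967102050781), 4.207823753356934))
modules z>.07 [(((482.05224609375, 5.329357147216797), (302.2247619628906, 89.76776123046875), 5.607405185699463), np.float64(0.08562108910972188)), (((484.4645080566406, -86.54509735107422), (105.95344543457031, 320.0561828613281), 82.95344543457031), np.float64(0.09299571117647942)), (((471.2557373046875, 93.48172760009766), (331.07098388671875, 119.58113098144531), 17.91805648803711), np.float64(0.09418012475864046)), (((475.46099853515625, 45.136043548583984), (17.262990951538086, 15.140372276306152), 45.218994140625), np.float64(0.07564250242483417)
[... 875 characters left out ...]
 0.553   0.0104  0.1489]
 [ 0.5538  0.0079  0.1448]
 [ 0.554   0.0053  0.1442]
 [ 0.5501  0.018   0.1489]
 [ 0.5506  0.0155  0.1466]
 [ 0.5511  0.013   0.1444]
 [ 0.5513  0.0104  0.1437]
 [ 0.5506  0.0078  0.1478]
 [ 0.5483  0.0155  0.1448]
 [ 0.5485  0.0129  0.144 ]
 [ 0.5491  0.0104  0.1412]
 [ 0.5485  0.0077  0.1449]
 [ 0.3321 -0.0143  1.339 ]
 [ 0.3321 -0.0143  1.339 ]
 [ 0.3321 -0.0143  1.339 ]
 [ 0.3321 -0.0143  1.339 ]
 [ 0.3321 -0.0143  1.339 ]
 [ 0.3321 -0.0143  1.339 ]
 [ 0.3321 -0.0143  1.339 ]
 [ 0.3321 -0.0143  1.339 ]
 [ 0.3321 -0.0143  1.339 ]
 [ 0.3321 -0.0143  1.339 ]
 [ 0.3321 -0.0143  1.339 ]
 [ 0.3321 -0.0143  1.339 ]
 [ 0.3321 -0.0143  1.339 ]
 [ 0.3321 -0.0143  1.339 ]]
```

View pics/scene1c.png

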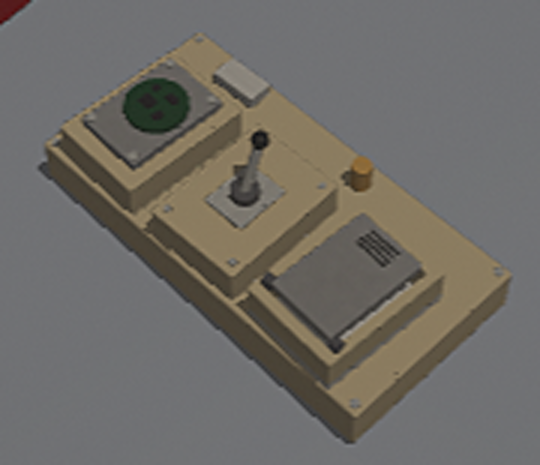

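The scene crop shows the bat lever with its ball at about (260,139), leaning to the front, and ribs at (378,248). The ball is at about (0.554, 0.011, 0.141) m, which fits the expected height of 0.140. The press point is about (0.530, 0.120, 0.096), and the base is turned about 4.2°. I'll shut the fingers and go in front of the lever.

>>> jog_arm(
  gripper=[0,0,0,0,0,0,0,0],
  offset=[
    [3.2,-5,0],
    [6.4,-10,0],
    [9.6,-15,0],
    [12.8,-20,0],
    [16,-25,0],
    [19.2,-30,0],
    [22.4,-35,0],
    [25.6,-40,0],
  ],
  twist=[2.5,5,7.5,10,12.5,15,17.5,19.7],
)

```text
clock: 1.1
tcp_pos: [0.4104, 0.1523, 0.2312]
orientation: [0.0, -0.037, 0.999, 0.0]
wrist_force: [1.4, 0.4, -0.2]
finger_gap: -0.0001
grip_force: 0.0
```

>>> jog_arm(
  gripper=[0,0,0,0,0,0,0,0],
  offset=[
    [3,-5,0],
    [6,-10,0],
    [8.5,-14.6,0],
    [8.5,-14.6,-3],
    [8.5,-14.6,-6],
    [8.5,-14.6,-8],
    [8.5,-14.6,-8],
    [8.5,-14.6,-8],
  ],
  twist=[0,0,0,0,0,0,0,0],
)

```text
clock: 2.1
tcp_pos: [0.4951, 0.0081, 0.1519]
orientation: [0.0, -0.037, 0.999, 0.0]
wrist_force: [-0.2, 0.4, 0.6]
finger_gap: -0.0002
grip_force: 0.0
```

>>> jog_arm(
  gripper=[0,0,0,0,0,0,0,0],
  offset=[
    [0,0.1,-2.7],
    [1.5,0.1,-2.7],
    [3,0.2,-2.7],
    [4.2,0.3,-2.7],
    [5.4,0.4,-2.7],
    [6.6,0.5,-2.7],
    [7.6,0.6,-2.7],
    [7.6,0.6,-2.7],
  ],
  twist=[0,0,0,0,0,0,0,0],
)

```text
clock: 3.1
tcp_pos: [0.5707, 0.0142, 0.1237]
orientation: [-0.001, -0.037, 0.999, 0.0]
wrist_force: [-2.4, 0.6, 0.4]
finger_gap: 0.0001
grip_force: 1.4
```

```bash
python3 - <<'E'
from h import *
d=grab('scene','scene2'); cv2.imwrite('pics/scene2c.png',cv2.resize(d['image'][150:330,190:390,::-1],(600,540),interpolation=2))
E
```

```text
(no output)
```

View pics/scene2c.png

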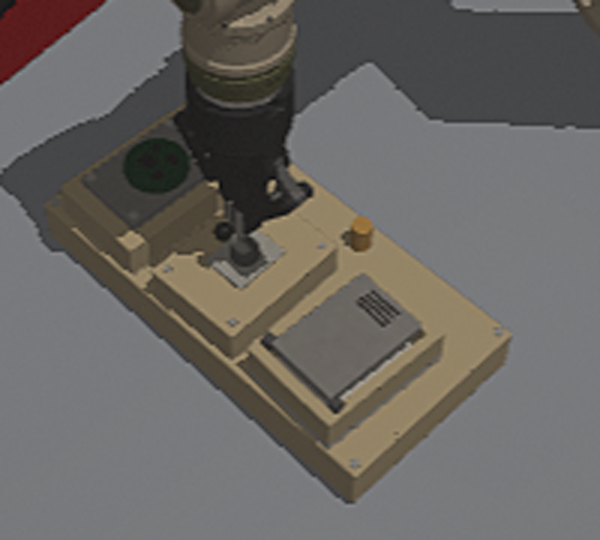

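The ball at (224,231) now leans to the rear, though perhaps not fully: the force is still only about 2 N. I'll push on gently to the stop.

>>> jog_arm(
  gripper=[0,0,0,0,0,0,0,0],
  offset=[
    [0.1,0,0],
    [0.2,0,0],
    [0.3,0,0],
    [0.4,0,0],
    [0.5,0,0],
    [0.5,0,0],
    [0.5,0,0],
    [0.5,0,0],
  ],
  twist=[0,0,0,0,0,0,0,0],
)

```text
clock: 4.15
tcp_pos: [0.5715, 0.0142, 0.1235]
orientation: [-0.004, -0.036, 0.999, 0.0]
wrist_force: [-11.6, -1.3, 3.1]
finger_gap: -0.0001
grip_force: 6.5
```

The hard stop is reached: 11.6 N with almost no further motion. I'll back off and go above the ribs.

>>> jog_arm(
  gripper=[0,0,0,0,0,0,0,0],
  offset=[
    [-2,-0.1,0],
    [-5,-0.3,1],
    [-6,-0.3,5],
    [-6,4,5],
    [-6,8,5],
    [-5.5,10.6,3],
    [-5,10.6,1],
    [-5,10.6,0],
  ],
  twist=[0,0,0,0,0,0,0,0],
)

```text
clock: 5.15
tcp_pos: [0.5267, 0.1206, 0.124]
orientation: [0.001, -0.037, 0.999, 0.0]
wrist_force: [-0.3, -0.5, -0.4]
finger_gap: 0.0002
grip_force: 0.0
```

```bash
python3 - <<'E'
from h import *
d=grab('scene','scene3'); cv2.imwrite('pics/scene3c.png',cv2.resize(d['image'][150:330,190:390,::-1],(600,540),interpolation=2))
d=grab('top','top3'); P=pts(d); z=P[...,2]
b=(z>.13)&(z<.15)&(abs(P[...,0]-.575)<.04)&(abs(P[...,1]-.013)<.025)
print(b.sum(),np.median(P[b],axis=0))
cv2.imwrite('pics/top3c.png',cv2.resize(d['image'][165:255,190:340,::-1],(750,450),interpolation=2))
E
```

```text
34 [0.59062637 0.01673526 0.14407178]
```

View pics/scene3c.png

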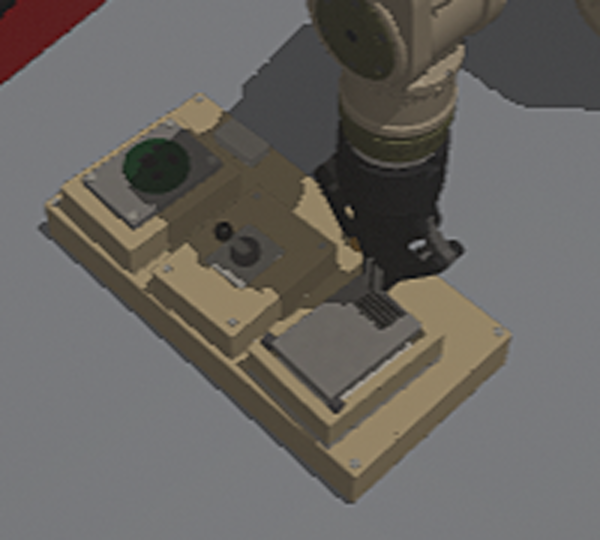

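View pics/top3c.png

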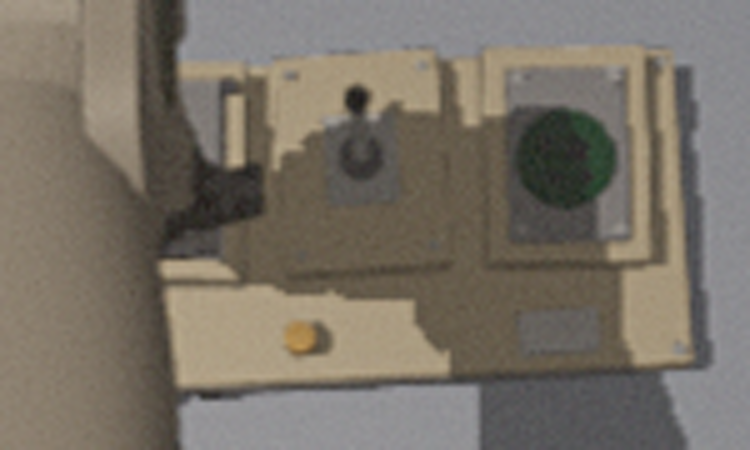

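The ball (356,98 in the top crop) has moved about 38 mm to the rear and its lever is at the stop. The board, tin and adapter are unmoved, and the finger is over the front of the hatch. Now I'll press.

>>> jog_arm(
  gripper=[0,0,0,0,0,0,0,0],
  offset=[
    [0.3,0,-1.2],
    [0.3,0,-2.3],
    [0.3,0,-2.8],
    [0.3,0,-3.1],
    [0.3,0,-3.4],
    [0.3,0,-3.7],
    [0.3,0,-3.9],
    [0.3,0,-3.9],
  ],
  twist=[0,0,0,0,0,0,0,0],
)

```text
clock: 6.25
tcp_pos: [0.5286, 0.12, 0.0882]
orientation: [0.001, -0.037, 0.999, -0.0]
wrist_force: [-10.5, -3.1, 22.5]
finger_gap: -0.0001
grip_force: 11.7
```

The hatch has bottomed (22 N at the stop). I'll draw the finger up and to the front.

>>> jog_arm(
  gripper=[0,0,0,0,0,0,0,0],
  offset=[
    [-1.5,0,3],
    [-6,0,6],
    [-11,0,9],
    [-13,0,11],
    [-13,3,12],
    [-13,3,12],
    [-13,3,12],
    [-13,3,12],
  ],
  twist=[0,0,0,0,0,0,0,0],
)

```text
clock: 7.25
tcp_pos: [0.3987, 0.1496, 0.2047]
orientation: [-0.001, -0.036, 0.999, -0.0]
wrist_force: [1.3, 0.1, -0.3]
finger_gap: -0.0001
grip_force: 0.0
```

>>> jog_arm(
  gripper=[0,0,0,0,0,0,0,0],
  offset=[
    [-2,6,0],
    [-4,11,0],
    [-6,16,0],
    [-6,16,0],
    [-6,16,0],
    [-6,16,0],
    [-6,16,0],
    [-6,16,0],
  ],
  twist=[0,0,0,0,0,0,0,0],
)

```text
clock: 8.25
tcp_pos: [0.3393, 0.3094, 0.2054]
orientation: [0.0, -0.036, 0.999, 0.0]
wrist_force: [0.5, 0.9, -1.1]
finger_gap: -0.0
grip_force: 0.0
```

```bash
python3 - <<'E'
from h import *
d=grab('scene','scene4'); cv2.imwrite('pics/scene4c.png',cv2.resize(d['image'][150:330,190:390,::-1],(600,540),interpolation=2))
d=grab('top','top4'); P=pts(d); z=P[...,2]
for c,r in(((.575,.013),(.04,.025)),((.565,.122),(.06,.04))):
    b=(z>.13)&(z<.2)&(abs(P[...,0]-c[0])<r[0])&(abs(P[...,1]-c[1])<r[1])
    print(b.sum(),np.median(P[b],axis=0),P[b].min(0),P[b].max(0))
cv2.imwrite('pics/top4c.png',cv2.resize(d['image'][165:255,190:340,::-1],(750,450),interpolation=2))
E
```

```text
30 [0.59220489 0.01680064 0.14433345] [0.58257403 0.0091393  0.13232271] [0.59945921 0.02237167 0.1502557 ]
243 [0.57325895 0.12190814 0.16685632] [0.55487052 0.0908574  0.13018382] [0.59657473 0.15560556 0.17769947]
```

View pics/scene4c.png

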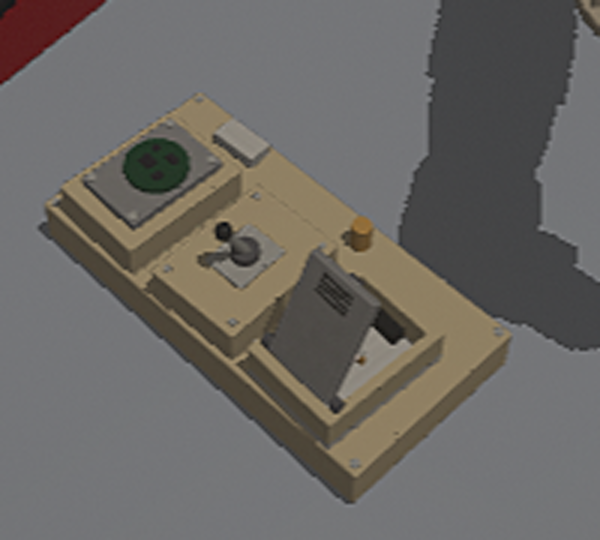

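View pics/top4c.png

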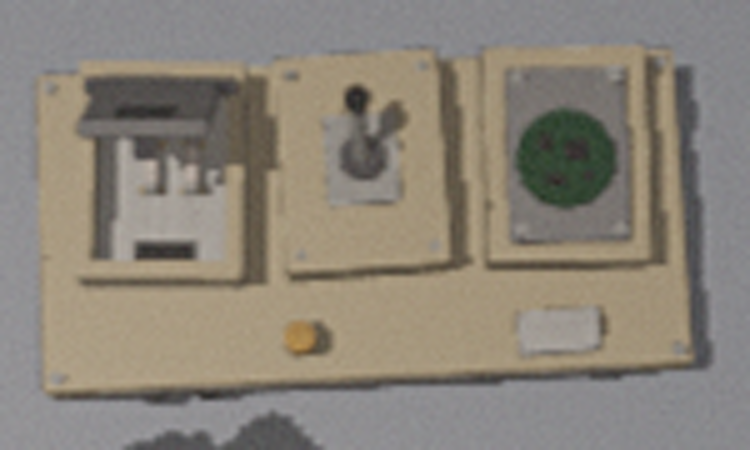

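The hatch stands wide open, its front edge at z = 0.177, which matches the 1.1 rad stop. The lever is at its rear stop, and the board, adapter and tin are undisturbed.

```bash
python3 -c "
from workcell import env
print(env.hand_in())"
```

```text
the job is handed in; nothing more can be done
None
```

I pushed the isolator lever to its rear stop, then pressed the fuse hatch once; it popped wide open and stayed open, the board, adapter and tin did not move, and I handed the job in at about 8.4 s (no verdict was returned).

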